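Tray under the stand magnifier, one hole lower

TASK

Move the white sorting tray, which has a stub handle, until it is centred under the lens of the magnifier while the lens is still up, and leave it flat on the table. Then press in the sprung button on the magnifier's head and lower the head by exactly one hole, so that its locking pin clicks out into the next hole down, and let go. Do not knock over or shift the sample jar and the bottle standing nearby.

Things in the scene. Friction and masses are not known exactly. Their poses are not given: they have to be found in the camera images.
- stand: Fixed stand. Origin: centre of the underside of its 100 x 100 x 14 mm dark base plate, on the table. A fixed 28 x 28 mm aluminium tube rises to 120 mm, with three holes 35 mm apart in its +x wall (bottom edges 100, 65, 30 mm up); the head's inner tube slides in it. Lens arm points along the stand's -y; the button and the small locking pin face its +x.
- mag_head (a joint): Lowering of the head, m (down +): 0 pin in top hole (start), 0.035 in next hole, 0.070 in lowest. Locked while the pin is out. A 7 mm domed pin in 11 mm holes: it clicks out from 4 mm above to about 1.5 mm below these values. Let go between holes, the 0.35 kg head sinks by its weight, damped (about 0.15 m/s), till the pin clicks into the next hole below; with the button held in it passes holes.
- mag_button (a joint): Button (one piece with the pin) pressed in, m: 0 fully out, 0.007 fully in, about 0.0055 while the pin rubs on the wall between holes; the head is free above that. Spring: about 5 N at first, 10 N fully in.
- head_grip (a point): Centre of the grey grip block on top of the column, at button height; axes as the stand's. Block 36 mm in x, 32 in y, 48 tall; its top 20 mm above this point (240 mm above the table at the start). An 18 mm round button stands 9 mm out of its +x face; pinching button and opposite face together along x presses it in. The lens arm leaves the -y face 22 mm below this point.
- lens_center (a point): Centre of the round clear lens in its black rim, 102 mm across and 11 mm thick, level, 180 mm from the column along the stand's -y and 83 mm below head_grip (137 mm above the table at the start). Moves with the head.
- tray: White open tray, loose, 110 mm along its x, 160 mm along its y, 35 mm high, about 0.25 kg, with a few pebbles and shells in it. Origin: centre of its underside. A straight stub handle sticks out along its -y.
- tray_grip (a point): Point to grip on the tray's handle, 140 mm from the tray's centre along its -y and 18 mm above the underside; axes as the tray's. The handle is a bar 20 mm wide (along x), 20 mm tall (8 to 28 mm above the table), from the tray's wall to 158 mm from its centre.
- sample_jar: Upright clear jar, 48 mm across, 85 mm tall; origin at the centre of its underside. To be left alone.
- tall_bottle: Upright white bottle with a paper label, 44 mm across, 110 mm tall; origin at the centre of its underside. To be left alone.

How it is judged (in metres and radians):
On the way:
1. the tray is centred under the lens (within 20 mm) with the head still in its top hole (horizontal distance between tray and lens_center below 0.02 m and angle between tray's own z axis and vertical below 0.1 rad and value of joint mag_head below 0.005 m), for 0.2 s.
At the end, for the whole second after the job is handed in: The head rests in the next hole down (lowered 30.5 to 37.5 mm) with the button sprung out again (within 1.5 mm); the tray is at rest flat on the table, its centre within 20 mm of straight below the lens centre (value of joint mag_head between 0.0305 and 0.0375 m and value of joint mag_button below 0.0015 m and horizontal distance between tray and lens_center below 0.02 m and angle between tray's own z axis and vertical below 0.1 rad and height (world z) of tray below 0.005 m and linear speed of tray below 0.01 m/s); the robot touches nothing.
It fails at once if the jar or the bottle is tipped (over 0.3 rad) or shifted by more than 30 mm (angle between any of sample_jar, tall_bottle's own z axis and vertical above 0.3 rad or distance of any of sample_jar, tall_bottle from where it was at the start of the episode above 0.03 m).
It also fails if it takes over 54 s, if anything falls off the work surface, if the arm or the gripper's body presses on something with over 40 N, if the wrist force passes 120 N, or if a joint passes its speed limit or range.

ROBOT

A 6-joint arm with a two-finger parallel gripper is mounted at the origin on the work surface. World frame = base frame: x ahead of the robot, y to its left, z up, the work surface at z = 0. Lengths are in m, angles in degrees, forces in N, time in s.
With the tool pointing down it reaches from about 0.25 to 0.725 m from the base axis. Payload 9.7 kg.
Tool frame: the origin (TCP) lies at the very end of the fingers, on their centre line; the grasp point (between the pads) lies 19 mm behind it (bot.grip_point_offset is the distance from the TCP to the grasp point, in m); y points along the fingers, x is the direction in which the jaws open and shut, and the axes are right-handed (so a half turn about y gives the same grasp; the last joint's range is limited). The gripper opens to 85 mm and grips with 20 to 120 N. Pads are 22 mm wide; open, the fingers measure 114 mm over their backs; the gripper's body (76 mm by 85 mm) begins 54 mm behind the grasp point. The pads swing forward as they close: fully open they stand 13 mm farther back than shut.
Start: joints at [-68.698, 4.979, 10.078, 95.1, 0, 90], TCP at [0.2, -0.512, 0.231] pointing down, gripper open.
Joint ranges: [-179.16, 179.16], [-48.56, 103.87], [-65.8, 70.77], [-126.05, 130.52], [-82.76, 87.17], [-180, 180]. Speed limits (degrees/s): [127.2, 127.2, 147.25, 180, 180, 180].

INTERFACE

Orientations are given as [roll, pitch, yaw] about the fixed x, y, z axes, in that order (R = Rz(yaw) Ry(pitch) Rx(roll)).
In Python, from workcell import bot gives the robot as it stands.
- The arm moves only by the shell command python3 -m inch 'ROWS' [FORCE]. ROWS is JSON, a list of rows, each a list of 3 entries, a list of its own where there are three numbers: the shift along the tool's x, y, z in mm, then the turn, a rotation vector about the tool's x, y, z in rad, then the finger opening in mm, from 0 to 85.4. In form: [[[x, y, z], [ax, ay, az], grip], ...]. A call has 1 to 20 rows; each row is the pose to reach, as a shift and turn from the pose measured when the call began, along the tool's axes at that moment; what a row does not reach only later rows make up. A row lasts 1/10 s, in which the tool goes at most 50 mm and 8.59 degrees, less where a joint would pass 70% of its speed; a pose out of reach is approached as far as the arm can. A call with a gripper value outside its range is refused whole. The fingers move at their own pace and stop on an object; FORCE is the grip in N (left out, the last holds). Time passes only in rows, so rows that repeat a pose let the fingers close. It gives the time, the measured TCP pose, the force and the opening at its end, in the units of the state.
- bot.get_obs(): the state, without advancing time (a new reading comes with each control period).
- bot.camera(name): name is "side" or "top" or "wrist"; returns a dict with "frame" (384x512x3 uint8, red, green, blue), "mtx" (3x3 intrinsics, pixels), "k1" (the pictures are not rectified: a ray, as slopes to the right and down, at radius r is drawn at 1 + k1 r^2 times it, then the intrinsics apply), "origin" and "orientation" of the camera in the world. Camera axes: x right, y down, z forward; pixel columns grow to the right and rows downward; lengths in m; the calibration is good to about 2 mm. A picture is of the moment at which its call begins. There is no depth.
- bot.job_done(): hands the job in, once; it reports no verdict.
Trained networks look in a picture, given as the dict that the camera call returned (one of the last four; its "shot" number tells which), for a name from the list of things; names that differ only in an ending like _2 or _b are one class to them, and where a whole thing is asked for, a point or a joint stands for the part that bears it (a point fixed in the world has none). Each returns a list of dicts, best first, with "confidence" (0 to 1); they miss things now and then, are a little off and sometimes report something else, mostly with a low value. They report only what shows in the picture. A call takes as long as a camera call.
- bot.search_frame(picture, name): "box" ([left, top, right, bottom] in pixels, round what is visible of it).
- bot.cut_out(picture, name): "region" (384x512 bool, what is visible of it) and "box" ([left, top, right, bottom] in pixels, round what is visible of it).
The state is a dict: "time": time; "q": joint angles; "qd": joint speeds; "joint_efforts": joint torques, N m; "ee_pos": TCP position; "tcp_rot": TCP orientation; "wrist_force": force on the tool from outside, world axes, zero at the start; "torque": the same for the moment, N m; "opening": finger opening in m.
Only numpy, scipy, OpenCV 4.12 (cv2) and the standard library are available. Lean on these libraries where they do the work, as an engineer would, in place of code of your own. Each camera call takes 0.05 s, during which the arm holds its last target. There are 200 camera calls.

## Working session

There is one attempt and no reset: what is moved stays moved. The work goes in short steps, Python scripts to look and compute and a shell command to move; the robot and the scene stay as the last step left them, time stands still between calls to the robot, and variables do not carry over. Pictures are saved under pics/ and viewed, about 8 in all and at most 12, crops included, and the job is handed in when it is done.

```bash
mkdir -p pics
cat > h.py <<'E'
import numpy as np, cv2
from workcell import bot
from scipy.spatial.transform import Rotation as R
def Rm(o):
    o=np.array(o,float)
    return o if o.shape==(3,3) else R.from_euler('xyz',o,degrees=True).as_matrix()
def ray(c,u,v):
    M=np.array(c['mtx']); d=np.array([(u-M[0,2])/M[0,0],(v-M[1,2])/M[1,1]]); p=d.copy()
    for _ in range(20): p=d/(1+c['k1']*(p@p))
    w=Rm(c['orientation'])@np.array([p[0],p[1],1]); return np.array(c['origin']),w
def onz(c,u,v,z):
    o,w=ray(c,u,v); return o+w*(z-o[2])/w[2]
def proj(c,P):
    P=np.atleast_2d(P); q=(P-np.array(c['origin']))@Rm(c['orientation']); s=q[:,:2]/q[:,2:]
    s=s*(1+c['k1']*(s**2).sum(1,keepdims=True)); M=np.array(c['mtx'])
    return np.c_[s[:,0]*M[0,0]+M[0,2],s[:,1]*M[1,1]+M[1,2]]
def save(n,*fr): cv2.imwrite('pics/'+n,cv2.cvtColor(np.vstack(fr) if 0 else np.hstack(fr),cv2.COLOR_RGB2BGR))
E
python3 - <<'E'
from h import *
print(bot.get_obs())
for n in ['side','top']:
    c=bot.camera(n); save(n+'0.png',c['frame'])
    print(n,c['mtx'],c['k1'],c['origin'],c['orientation'],c['shot'])
    for t in ['stand','mag_head','mag_button','head_grip','lens_center','tray','tray_grip','sample_jar','tall_bottle']:
        print(t,[(np.round(d['box']).astype(int).tolist(),round(d['confidence'],2)) for d in bot.search_frame(c,t)[:2]])
E
```

```text
{'time': 0.0, 'q': array([-6.86969435e+01,  5.01216570e+00,  1.00356411e+01,  9.50997489e+01,
        1.60421006e-03,  9.00006347e+01]), 'qd': array([ 0.04401866, -0.06817517,  0.00101688,  0.06335464,  0.02132727,
        0.05088429]), 'joint_efforts': array([-8.73264271e-04, -5.20391071e+01,  4.64803970e+01,  1.61164283e-02,
       -1.05378886e-04,  2.28582870e-06]), 'ee_pos': array([ 0.19974218, -0.51220949,  0.23058348]), 'tcp_rot': array([-8.99983966e+01,  7.62734410e-02, -6.86975782e+01]), 'wrist_force': array([ 0.33786861,  0.08575658, -0.35886816]), 'torque': array([-0.03936421,  0.00354186,  0.00708272]), 'opening': 0.08516014056755654}
side [[370.7061904    0.         259.15675277]
 [  0.         370.7061904  196.55903202]
 [  0.           0.           1.        ]] -0.08142264387249742 [0.41823268 0.64762699 0.58708516] [-120.63277271   -0.68746208 -165.57492611] 1
stand [([185, 231, 288, 384], 0.77)]
mag_head [([195, 234, 287, 330], 0.67)]
mag_button [([194, 229, 287, 330], 0.6)]
head_grip [([193, 233, 289, 327], 0.58)]
lens_center [([194, 231, 285, 329], 0.88)]
tray [([241, 192, 301, 236], 0.73)]
tray_grip [([238, 193, 303, 240], 0.63)]
sample_jar [([177, 205, 198, 245], 0.69)]
tall_bottle [([336, 264, 362, 315], 0.78)]
top [[403.47303999   0.         263.03232495]
 [  0.         403.47303999 194.29789533]
 [  0.           0.           1.        ]] -0.13593676267528038 [ 0.38433731 -0.00840884  1.18664724] [-169.68002542   -1.76467175  -90.81336351] 2
stand [([125, 176, 229, 222], 0.56)]
mag_head [([127, 178, 230, 222], 0.68)]
mag_button []
head_grip [([125, 175, 229, 223], 0.76)]
lens_center [([125, 176, 232, 222], 0.81)]
tray [([280, 171, 359, 223], 0.72)]
tray_grip [([278, 171, 360, 220], 0.97)]
sample_jar [([261, 119, 277, 145], 0.87)]
tall_bottle [([210, 263, 228, 278], 0.62)]
```

View pics/top0.png

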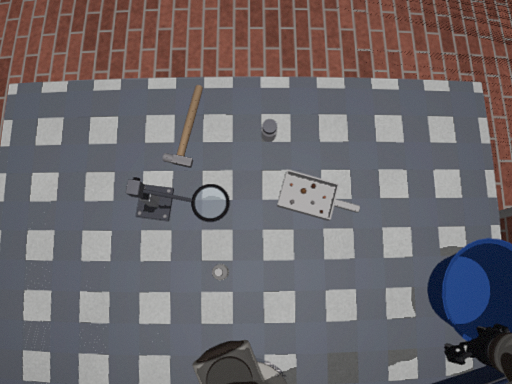

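View pics/side0.png

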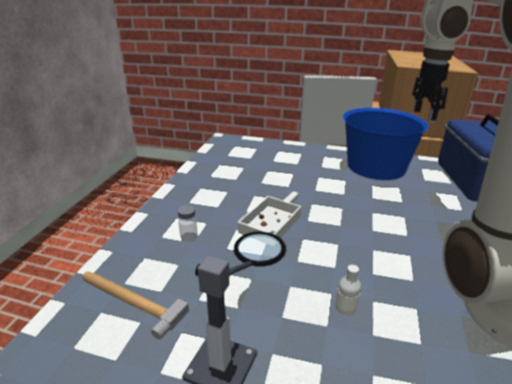

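Top: lens centre about (210,202), grip block about (135,187), base plate about (155,202), tray about (308,195) with its handle ending at (358,208), jar (269,128), bottle (220,271). I'll zoom in on the stand and the tray to get precise points.

Run:
```python
from h import *
c=bot.camera('top'); s=bot.camera('side')
a=cv2.resize(c['frame'][165:230,115:245],None,fx=6,fy=6,interpolation=cv2.INTER_CUBIC)
b=cv2.resize(s['frame'][225:384,180:300],None,fx=3.2,fy=3.2,interpolation=cv2.INTER_CUBIC)[:,:]
save('ta.png',a); 
b=cv2.resize(s['frame'][184:384,170:310],None,fx=3,fy=3,interpolation=cv2.INTER_CUBIC); save('sa.png',b)
for cam,im in(('top',c),('side',s)):
  for t,z in (('lens_center',0.137),('tray',0.03),('sample_jar',0.08),('tall_bottle',.1)):
    r=bot.cut_out(im,t)
    if not r: continue
    m=r[0]['region'].astype(np.uint8); v,u=np.nonzero(m)
    print(cam,t,r[0]['box'],m.sum(),onz(im,u.mean(),v.mean(),z).round(4))
    if t=='tray':
        cn=max(cv2.findContours(m,cv2.RETR_EXTERNAL,cv2.CHAIN_APPROX_NONE)[0],key=len)[:,0]
        # opened = body without handle
        o=cv2.morphologyEx(m,cv2.MORPH_OPEN,np.ones((15,15),np.uint8))
        W=np.array([onz(im,x,y,.035)[:2] for y,x in zip(*np.nonzero(o))],np.float32)
        print(cv2.minAreaRect(W*1000)); h=m&~o; h=cv2.morphologyEx(h,cv2.MORPH_OPEN,np.ones((3,3),np.uint8))
        hv,hu=np.nonzero(h); 
        if len(hu): print('handle',[onz(im,x,y,.028)[:2].round(3) for x,y in ((hu.mean(),hv.mean()),(hu[hu.argmax()],hv[hu.argmax()]))])
```

```text
top lens_center [126.9, 172.9, 232.5, 222.2] 1745 [0.5647 0.1493 0.137 ]
top tray [126.0, 176.3, 230.4, 221.7] 1790 [0.5834 0.1671 0.03  ]
((571.242919921875, 105.47787475585938), (101.96577453613281, 102.38944244384766), 89.52684783935547)
handle [array([0.606, 0.288]), array([0.586, 0.16 ])]
top sample_jar [259.5, 120.5, 275.9, 141.9] 294 [ 0.7725 -0.0639  0.08  ]
top tall_bottle [277.6, 171.8, 359.5, 221.3] 2288 [ 0.5765 -0.1767  0.1   ]
side lens_center [194.6, 230.9, 289.1, 328.4] 3393 [0.5798 0.1697 0.137 ]
side tray [240.3, 192.1, 301.7, 237.3] 1811 [ 0.5885 -0.1759  0.03  ]
((590.5462036132812, -175.1327667236328), (141.8699951171875, 163.77186584472656), 9.418158531188965)
handle [array([ 0.591, -0.187]), array([ 0.519, -0.249])]
side sample_jar [175.0, 207.8, 200.1, 243.4] 631 [ 0.7602 -0.0156  0.08  ]
side tall_bottle [334.3, 264.4, 361.8, 314.9] 904 [0.3768 0.1337 0.1   ]
```

View pics/ta.png

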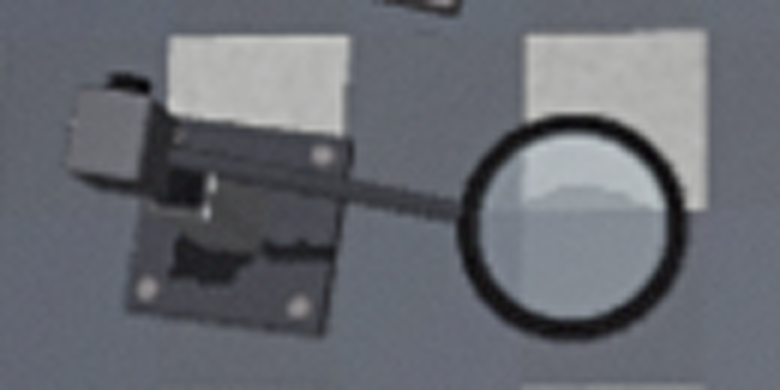

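View pics/sa.png

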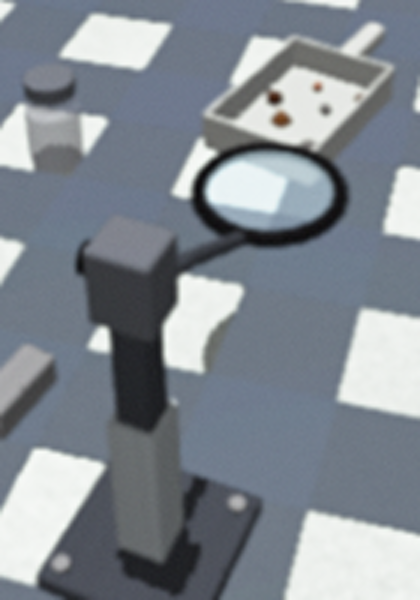

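Block top centre is at crop (112,132) in top and (132,243) in side. Lens centre is at (574,228) and (271,194). The base corners are visible in both, and the button (black stub) is on the far side, at world +x. Next I'll fit the poses.

```bash
cat > fit.py <<'E'
from h import *
from scipy.optimize import least_squares
def fit(items,p0):
    def f(p):
        r=[]
        for c,L,px in items:
            a=np.radians(p[2]); L=np.array(L)
            W=np.array([p[0]+L[0]*np.cos(a)-L[1]*np.sin(a),p[1]+L[0]*np.sin(a)+L[1]*np.cos(a),L[2]])
            r.append(proj(c,W)[0]-px)
        return np.ravel(r)
    s=least_squares(f,p0,loss='soft_l1',x_scale=[.01,.01,1]); return s.x,f(s.x).reshape(-1,2)
E
python3 - <<'E'
from fit import *
c=bot.camera('top'); s=bot.camera('side')
T=lambda x,y:(115+x/6-.4,165+y/6-.4); S=lambda x,y:(170+x/3-.3,184+y/3-.3)
it=[(c,(0,0,.24),T(112,132)),(c,(0,-.18,.137),T(574,228)),(c,(.05,-.05,.014),T(355,142)),(c,(-.05,-.05,.014),T(322,335)),(c,(-.05,.05,.014),T(128,312)),
(s,(0,0,.24),S(132,243)),(s,(0,-.18,.137),S(271,194)),(s,(-.05,-.05,.014),S(262,505)),(s,(.05,.05,.014),S(40,583))]
p,r=fit(it,[.57,.24,-10]); print('stand',p.round(4)); print(r.round(1).tolist())
a=np.radians(p[2]); print('lens',p[0]+.18*np.sin(a),p[1]-.18*np.cos(a))
for im in(c,s):
  for t in('tray_grip','tray'):
    for d in bot.cut_out(im,t):
      b=d['box']; 
      if im is c and b[0]<240: continue
      m=d['region'].astype(np.uint8); o=cv2.morphologyEx(m,cv2.MORPH_OPEN,np.ones((13,13),np.uint8))
      cn=max(cv2.findContours(m,0,1)[0],key=cv2.contourArea); h=cv2.convexHull(cn)[:,0]
      ap=cv2.approxPolyDP(cn,3,True)[:,0]; print(t,d['confidence'],b,ap.tolist())
  save('tr%d.png'%im['shot'],cv2.resize(im['frame'][160:232,268:368] if im is c else im['frame'][184:250,225:325],None,fx=6,fy=6,interpolation=cv2.INTER_CUBIC))
E
ls pics
python3 - <<'E'
import cv2,glob,numpy as np
f=sorted(glob.glob('pics/tr*.png')); cv2.imwrite('pics/trays.png',np.vstack([cv2.resize(cv2.imread(x),(600,int(600*(.72 if i==0 else .66)))) for i,x in enumerate(f)])[:,:])
E
```

```text
stand [ 0.5757  0.2759 -7.1231]
[[-1.6, 0.9], [-0.6, 0.3], [-1.1, -0.4], [-0.6, 0.8], [-1.6, 0.6], [-0.0, -1.0], [-0.4, -0.9], [1.1, -2.9], [-1.9, -2.1]]
lens 0.5533411026137597 0.09727751175741098
tray_grip 0.7 [279.2, 171.3, 361.5, 219.1] [[287, 170], [278, 206], [325, 220], [330, 218], [334, 206], [359, 211], [358, 205], [335, 198], [337, 183]]
tray 0.57 [278.5, 169.8, 357.4, 222.7] [[287, 172], [278, 206], [326, 220], [334, 206], [359, 210], [357, 205], [335, 198], [336, 183]]
tray_grip 0.61 [238.2, 192.0, 303.9, 238.1] [[298, 194], [292, 192], [284, 200], [266, 196], [238, 221], [238, 231], [262, 230], [282, 236], [301, 215], [302, 207], [294, 202]]
tray 0.7 [238.0, 191.9, 302.4, 236.2] [[297, 193], [292, 192], [284, 200], [266, 197], [239, 221], [238, 231], [282, 236], [300, 216], [301, 207], [294, 203]]
tray 0.23 [193.9, 231.4, 284.6, 328.9] [[279, 236], [255, 232], [239, 238], [234, 249], [242, 264], [233, 269], [225, 261], [210, 256], [197, 266], [199, 287], [207, 294], [211, 325], [220, 327], [225, 319], [223, 295], [233, 272], [251, 265], [270, 265], [283, 258], [285, 245]]
sa.png
side0.png
ta.png
top0.png
tr5.png
tr6.png
```

View pics/trays.png

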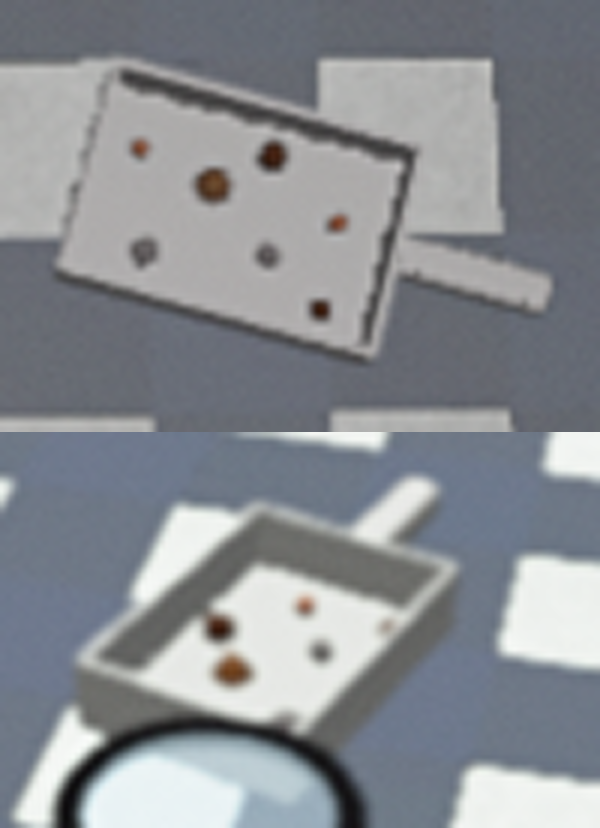

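Tray rim corners in the crop: top view (115,58), (413,150), (375,357), (58,268), handle end (548,295). Side view (258,505), (458,568), (78,660), handle end (425,487).

```bash
cat > go.py <<'E'
from h import *
def go(p,yaw,o=None):
    o=o or bot.get_obs(); A=Rm(o['tcp_rot']); p=np.array(p,float)
    best=min(([R.from_matrix(A.T@R.from_euler('xyz',[-90,0,yaw+k],degrees=True).as_matrix()).as_rotvec() for k in(0,180)]),key=np.linalg.norm)
    print('at',o['ee_pos'].round(4),o['tcp_rot'].round(2),'open',round(o['opening'],4),'F',o['wrist_force'].round(1),'t',round(o['time'],2))
    print('shift mm',(A.T@(p-o['ee_pos'])*1000).round(1),'rotvec',best.round(4),'deg',np.degrees(np.linalg.norm(best)).round(1))
E
python3 - <<'E'
from fit import *
from go import go
c=bot.camera('top'); s=bot.camera('side')
T=lambda x,y:(268+x/6-.4,160+y/6-.4); S=lambda x,y:(225+x/6-.4,184+(y-432)/6-.4)
z=.035
it=[(c,(.055,.08,z),T(115,58)),(c,(.055,-.08,z),T(413,150)),(c,(-.055,-.08,z),T(375,357)),(c,(-.055,.08,z),T(58,268)),(c,(0,-.158,.028),T(548,295)),
(s,(.055,-.08,z),S(258,505)),(s,(-.055,-.08,z),S(458,568)),(s,(.055,.08,z),S(78,660)),(s,(0,-.158,.028),S(425,487))]
p,r=fit(it,[.58,-.17,-15]); print('tray',p.round(4)); print(r.round(1).tolist())
a=np.radians(p[2]); g=[p[0]+.14*np.sin(a),p[1]-.14*np.cos(a)]; print('grip',g)
go([*g,.12],p[2]); go([*g,.006],p[2])
E
```

```text
tray [  0.5926  -0.1777 -16.3748]
[[-0.5, -0.0], [2.1, -0.7], [-0.4, 0.5], [-0.8, 0.5], [0.0, 0.3], [-0.4, -0.4], [0.2, -0.4], [-0.6, 0.0], [0.1, -1.6]]
grip [np.float64(0.5531723893960361), np.float64(-0.31198512029505043)]
at [ 0.1998 -0.5124  0.2313] [-90.   -0.  -68.7] open 0.0856 F [ 1.  -0.3  0.4] t 1.9
shift mm [-58.4 111.3 402. ] rotvec [ 0.     -0.9132 -0.    ] deg 52.3
at [ 0.1998 -0.5124  0.2313] [-90.   -0.  -68.7] open 0.0856 F [ 1.  -0.3  0.4] t 1.9
shift mm [-58.4 225.3 402. ] rotvec [ 0.     -0.9132 -0.    ] deg 52.3
```

```bash
python3 -m inch '[[[-3,0,20],[0,-0.06,0],85],[[-8,0,55],[0,-0.15,0],85],[[-14,0,95],[0,-0.26,0],85],[[-20,0,138],[0,-0.37,0],85],[[-26,0,181],[0,-0.48,0],85],[[-33,0,224],[0,-0.59,0],85],[[-39,0,267],[0,-0.7,0],85],[[-45,15,310],[0,-0.8,0],85],[[-51,40,350],[0,-0.88,0],85],[[-56,75,385],[0,-0.913,0],85],[[-58,100,400],[0,-0.913,0],85],[[-58,111,402],[0,-0.913,0],85],[[-58,111,402],[0,-0.913,0],85]]'
python3 - <<'E'
from go import *
go([.5532,-.312,.12],-16.4)
c=bot.camera('wrist'); save('w1.png',c['frame'])
L=lambda x,y,z:np.array([.5926+x*np.cos(-.2858)-y*np.sin(-.2858),-.1777+x*np.sin(-.2858)+y*np.cos(-.2858),z])
print(proj(c,[L(0,-.158,.028),L(0,-.08,.028),L(.01,-.158,.028),L(-.01,-.158,.028),L(.055,-.08,.035),L(-.055,-.08,.035)]).round(0).tolist())
E
```

```text
time: 3.2
ee_pos: [0.5524, -0.312, 0.1187]
tcp_rot: [-90.0, 0.2, -16.4]
wrist_force: [0.2, -0.6, 0.6]
opening: 0.0849
at [ 0.5524 -0.312   0.1187] [-89.97   0.18 -16.36] open 0.0849 F [ 0.2 -0.6  0.6] t 3.2
shift mm [ 0.7 -1.3  0.2] rotvec [-0.0005  0.0007 -0.0031] deg 0.2
[[259.0, 216.0], [259.0, 130.0], [270.0, 216.0], [248.0, 216.0], [326.0, 131.0], [192.0, 131.0]]
```

View pics/w1.png

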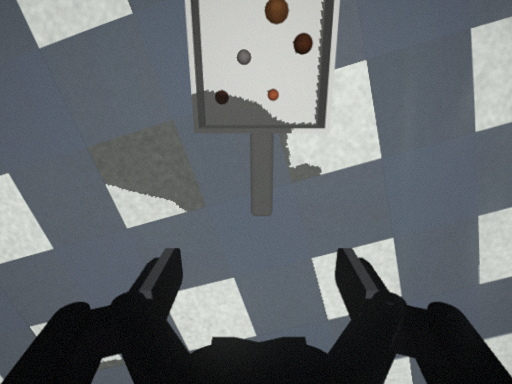

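The wrist view agrees with the fit: the handle end is at about (261,215) against (259,216) predicted, and the tray wall is at row 130. I'll descend and grip.

```bash
python3 -m inch '[[[1,25,0],[0,0,0],60],[[2,60,0],[0,0,0],50],[[2,90,0],[0,0,0],45],[[2,108,0],[0,0,0],45],[[2,112,0],[0,0,0],45],[[2,112,0],[0,0,0],10],[[2,112,0],[0,0,0],10],[[2,112,0],[0,0,0],10],[[2,112,0],[0,0,0],10],[[2,112,0],[0,0,0],10],[[2,112,0],[0,0,0],10]]' 40
python3 - <<'E'
from go import *
# target: tray centre at lens (.5533,.0973), yaw -7.1
a=np.radians(-7.1); o=bot.get_obs()
go([.5533+.14*np.sin(a),.0973-.14*np.cos(a),o['ee_pos'][2]],-7.1)
E
```

```text
time: 4.35
ee_pos: [0.5551, -0.3143, 0.0108]
tcp_rot: [-90.1, -0.1, -16.4]
wrist_force: [-3.6, -3.0, 7.3]
opening: 0.0192
at [ 0.5551 -0.3143  0.0108] [-90.11  -0.12 -16.43] open 0.0192 F [-3.6 -3.   7.3] t 4.35
shift mm [-95.4  -0.7 256.2] rotvec [ 0.002  -0.1629  0.0019] deg 9.3
```

```bash
python3 -m inch '[[[-2,0,5],[0,0,0],10],[[-6,0,15],[0,-0.01,0],10],[[-11,0,30],[0,-0.02,0],10],[[-17,0,46],[0,-0.03,0],10],[[-23,0,62],[0,-0.04,0],10],[[-29,0,78],[0,-0.05,0],10],[[-35,0,94],[0,-0.06,0],10],[[-41,0,110],[0,-0.07,0],10],[[-47,0,126],[0,-0.08,0],10],[[-53,0,142],[0,-0.09,0],10],[[-59,0,158],[0,-0.1,0],10],[[-65,0,174],[0,-0.11,0],10],[[-71,0,190],[0,-0.12,0],10],[[-77,0,206],[0,-0.13,0],10],[[-83,0,222],[0,-0.14,0],10],[[-88,0,236],[0,-0.15,0],10],[[-92,0,248],[0,-0.16,0],10],[[-95,0,255],[0,-0.163,0],10],[[-95,0,256],[0,-0.163,0],10],[[-95,0,256],[0,-0.163,0],10]]'
python3 - <<'E'
from fit import *
from go import go
c=bot.camera('top'); s=bot.camera('side'); w=bot.camera('wrist')
a=np.radians(-7.1);go([.5533+.14*np.sin(a),.0973-.14*np.cos(a),.011],-7.1)
A=cv2.resize(c['frame'][160:235,115:275],None,fx=5,fy=5,interpolation=cv2.INTER_CUBIC)
B=cv2.resize(s['frame'][200:300,180:340],None,fx=2.5,fy=2.5,interpolation=cv2.INTER_CUBIC)[:225]
W=cv2.resize(w['frame'],(400,300))
B=cv2.resize(B,(400,225)); im=np.zeros((225,400,3),np.uint8)
cv2.imwrite('pics/m2.png',np.vstack([A,np.hstack([cv2.copyMakeBorder(B,0,0,0,0,0)[:225],W[:225]])])[:,:,::-1])
print(A.shape,B.shape)
E
```

```text
time: 6.35
ee_pos: [0.5361, -0.0407, 0.0107]
tcp_rot: [-90.1, -0.1, -7.0]
wrist_force: [-0.9, -0.3, 8.1]
opening: 0.0192
at [ 0.5361 -0.0407  0.0107] [-90.08  -0.11  -7.02] open 0.0186 F [-1.2 -1.4  7.9] t 6.5
shift mm [ 0.  -0.3 -0.9] rotvec [0.0013 0.0014 0.002 ] deg 0.2
(375, 800, 3) (225, 400, 3)
```

View pics/m2.png

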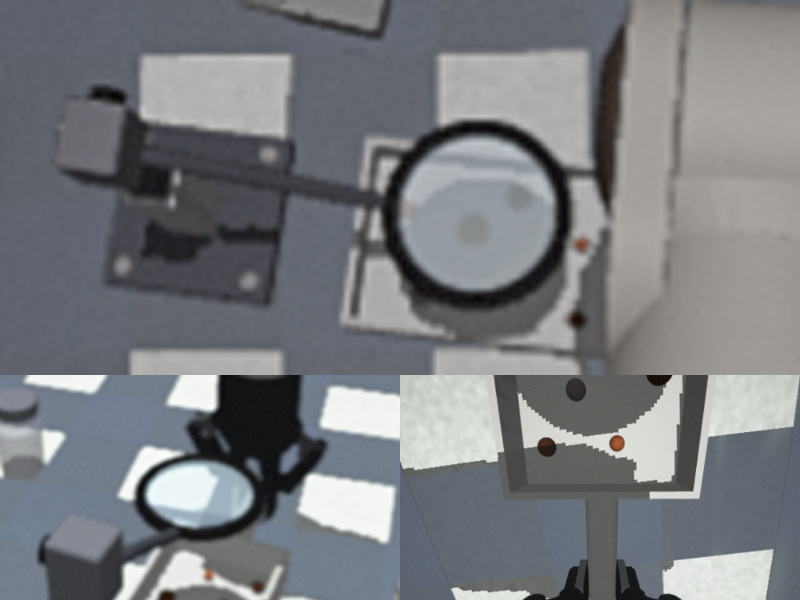

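Top crop: tray corners at (367,135), (340,325) and (603,358), lens centre (477,214). The handle is still held square in the wrist view.

Run:
```python
from fit import *
c=bot.camera('top'); T=lambda x,y:(115+x/5-.4,160+y/5-.4); z=.035
p,r=fit([(c,(.055,.08,z),T(367,135)),(c,(-.055,.08,z),T(340,325)),(c,(-.055,-.08,z),T(603,358))],[.55,.09,-7]); print(p.round(4),r.round(1).tolist())
print('lens',onz(c,*T(477,214),.14))
```

```text
[ 0.5521  0.1004 -8.0542] [[-0.2, 0.2], [-0.9, -0.5], [1.8, 0.3]]
lens [0.55412462 0.0961651  0.14      ]
```

```bash
python3 -m inch '[[[0,0,0],[0,0,0],50],[[0,0,0],[0,0,0],50],[[0,0,0],[0,0,0],50],[[0,0,0],[0,0,0],50],[[0,-10,0],[0,0,0],50],[[0,-35,-5],[0,0,0],60],[[0,-70,-15],[0,0,0],85],[[0,-110,-25],[0,0,0],85],[[0,-155,-35],[0,0,0],85],[[0,-200,-40],[0,0,0],85],[[0,-240,-40],[0,0,0],85],[[0,-275,-40],[0,0,0],85],[[0,-290,-40],[0,0,0],85],[[0,-290,-40],[0,0,0],85]]'
python3 - <<'E'
from fit import *
from go import go
go([.5767,.2758,.30],-7.1)
c=bot.camera('top'); s=bot.camera('side')
A=cv2.resize(c['frame'][160:235,115:275],None,fx=5,fy=5,interpolation=cv2.INTER_CUBIC)
cv2.imwrite('pics/t3.png',A[:,:,::-1])
for d in bot.cut_out(c,'tray')[:2]: print(d['box'],d['confidence'])
E
```

```text
time: 7.95
ee_pos: [0.5312, -0.0801, 0.3038]
tcp_rot: [-90.1, -0.4, -7.0]
wrist_force: [0.6, -0.0, 0.0]
opening: 0.0849
at [ 0.5312 -0.0801  0.3038] [-90.08  -0.37  -7.03] open 0.0849 F [ 0.6 -0.   0. ] t 7.95
shift mm [  1.6   3.3 358.8] rotvec [0.0014 0.0011 0.0064] deg 0.4
[183.4, 188.0, 256.3, 233.5] 0.79
```

```bash
python3 -m inch '[[[0,0,10],[0,0,0],85],[[0,0,30],[0,0,0],85],[[0,0,60],[0,0,0],85],[[0,0,95],[0,0,0],85],[[0,0,130],[0,0,0],85],[[0,0,165],[0,0,0],85],[[0,0,200],[0,0,0],85],[[1,0,235],[0,0,0.003],85],[[1,0,270],[0,0,0.006],85],[[1,1,300],[0,0,0.006],85],[[1,2,325],[0,0,0.006],85],[[2,3,345],[0,0,0.006],85],[[2,3,356],[0,0,0.006],85],[[2,3,359],[0,0,0.006],85],[[2,3,359],[0,0,0.006],85],[[2,3,359],[0,0,0.006],85]]'
python3 - <<'E'
from go import *
go([.5767,.2758,.201],-7.1)
c=bot.camera('wrist'); a=np.radians(-7.1)
L=lambda x,y,z:[.5757+x*np.cos(a)-y*np.sin(a),.2759+x*np.sin(a)+y*np.cos(a),z]
P=proj(c,[L(.018,.016,.24),L(.018,-.016,.24),L(-.018,-.016,.24),L(-.018,.016,.24),L(.027,0,.22)]); print(P.round(0).tolist())
s=bot.camera('side'); cv2.imwrite('pics/w4.png',np.hstack([cv2.resize(c['frame'],(400,300)),cv2.resize(s['frame'],(400,300))])[:,:,::-1])
E
```

```text
time: 9.7
ee_pos: [0.5763, 0.2754, 0.2964]
tcp_rot: [-90.1, 0.3, -7.1]
wrist_force: [-1.2, 1.0, -0.4]
opening: 0.0848
at [0.5763 0.2754 0.2964] [-90.08   0.3   -7.06] open 0.0848 F [-1.2  1.  -0.4] t 9.7
shift mm [ 0.9 95.4  0.6] rotvec [ 0.0013  0.0007 -0.0053] deg 0.3
[[281.0, 193.0], [280.0, 230.0], [235.0, 230.0], [234.0, 193.0], [289.0, 203.0]]
```

View pics/w4.png

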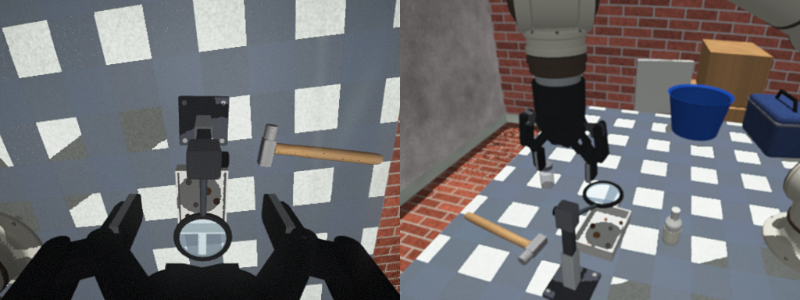

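The wrist view shows the block at about (186–222, 137–177) at half scale, roughly 4 px right of the prediction. I need a full-resolution crop to judge its position.

Run:
```python
from h import *
c=bot.camera('wrist'); save('w5.png',cv2.resize(c['frame'][120:320,190:330],None,fx=4,fy=4,interpolation=cv2.INTER_CUBIC)[:600])
print(c['origin'],Rm(c['orientation'])[:,2])
```

```text
[0.5880913  0.35986034 0.43959381] [-0.04553533 -0.32652815 -0.94408999]
```

View pics/w5.png

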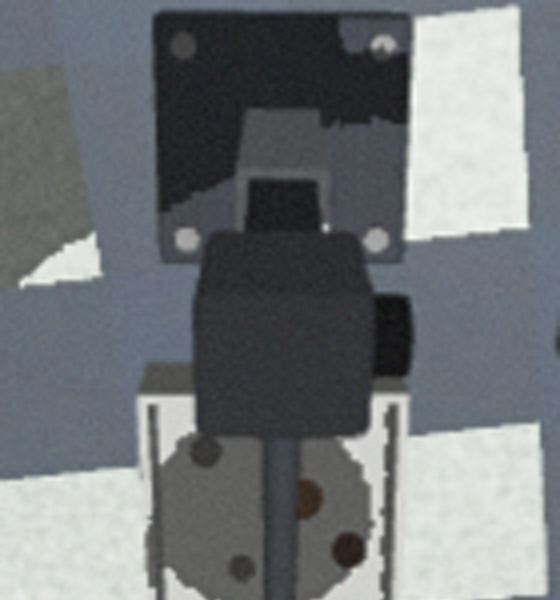

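The top face spans crop x 195–373 and y 295–437. That puts its centre about 3 px, or 2.5 mm, toward +x of the fit, while y agrees. I'll shift +2.5 mm, descend and pinch gently.

```bash
python3 -m inch '[[[1,10,0],[0,0,0],85],[[2,30,0],[0,0,-0.005],85],[[2.5,55,0],[0,0,-0.005],85],[[2.5,78,0],[0,0,-0.005],75],[[2.5,92,0],[0,0,-0.005],65],[[2.5,98,0],[0,0,-0.005],60],[[2.5,98,0],[0,0,-0.005],58],[[2.5,98,0],[0,0,-0.005],58]]' 40
python3 - <<'E'
from go import *
go([.5767,.2758,.201],-7.1)
c=bot.camera('wrist');s=bot.camera('side'); cv2.imwrite('pics/w6.png',np.hstack([c['frame'][120:384,110:410],cv2.resize(s['frame'][180:330,160:320],(282,264))])[:,:,::-1])
E
```

```text
time: 10.65
ee_pos: [0.5786, 0.2749, 0.1997]
tcp_rot: [-90.0, -0.1, -7.1]
wrist_force: [-0.3, 0.5, -0.4]
opening: 0.0581
at [0.5786 0.2749 0.1997] [-9.002e+01 -6.000e-02 -7.100e+00] open 0.0581 F [-0.3  0.5 -0.4] t 10.65
shift mm [-2.  -1.3  0.7] rotvec [0.0003 0.     0.0011] deg 0.1
```

View pics/w6.png

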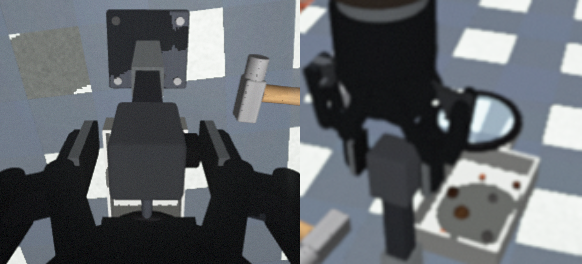

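The fingers straddle the block and button with no contact force. Closing now.

```bash
python3 -m inch '[[[0,0,0],[0,0,0],50],[[0,0,0],[0,0,0],45],[[0,0,0],[0,0,0],40],[[0,0,0],[0,0,0],34],[[0,0,0],[0,0,0],30],[[0,0,0],[0,0,0],30],[[0,0,0],[0,0,0],30],[[0,0,0],[0,0,0],30]]' 45
```

```text
time: 11.55
ee_pos: [0.5777, 0.2752, 0.1993]
tcp_rot: [-90.0, 0.1, -7.1]
wrist_force: [-5.8, 1.1, -3.4]
opening: 0.0357
```

```bash
python3 -m inch '[[[0,2,0],[0,0,0],30],[[0,5,0],[0,0,0],30],[[0,5,0],[0,0,0],30],[[0,5,0],[0,0,0],30]]'
python3 - <<'E'
from h import *
s=bot.camera('side'); w=bot.camera('wrist'); cv2.imwrite('pics/s7.png',np.hstack([cv2.resize(s['frame'][200:384,170:330],None,fx=2.4,fy=2.4,interpolation=cv2.INTER_CUBIC),cv2.resize(w['frame'],(411,441))[:, :]])[:,:,::-1][:441])
E
```

```text
time: 11.95
ee_pos: [0.5777, 0.2752, 0.1941]
tcp_rot: [-90.0, 0.1, -7.1]
wrist_force: [-1.5, -0.1, -4.1]
opening: 0.0354Traceback (most recent call last):
  File "<stdin>", line 2, in <module>
    return _nx.concatenate(arrs, 1, dtype=dtype, casting=casting)
           ~~~~~~~~~~~~~~~^^^^^^^^^^^^^^^^^^^^^^^^^^^^^^^^^^^^^^^
ValueError: all the input array dimensions except for the concatenation axis must match exactly, but along dimension 0, the array at index 0 has size 442 and the array at index 1 has size 441
```

It moved 5 mm while carrying only about the head's weight (−4 N), so the head is unlocked. I'll lower to about 26 mm and release between holes.

```bash
python3 -m inch '[[[0,3,0],[0,0,0],30],[[0,7,0],[0,0,0],30],[[0,11,0],[0,0,0],30],[[0,15,0],[0,0,0],30],[[0,19,0],[0,0,0],30],[[0,21,0],[0,0,0],30],[[0,21,0],[0,0,0],30]]'
python3 - <<'E'
from go import *
c=bot.camera('side'); save('s8.png',cv2.resize(c['frame'][190:384,170:330],None,fx=3,fy=3,interpolation=cv2.INTER_CUBIC))
E
```

```text
time: 12.75
ee_pos: [0.5777, 0.2753, 0.1728]
tcp_rot: [-90.0, 0.1, -7.1]
wrist_force: [-0.9, 1.0, -4.3]
opening: 0.0358
```

View pics/s8.png

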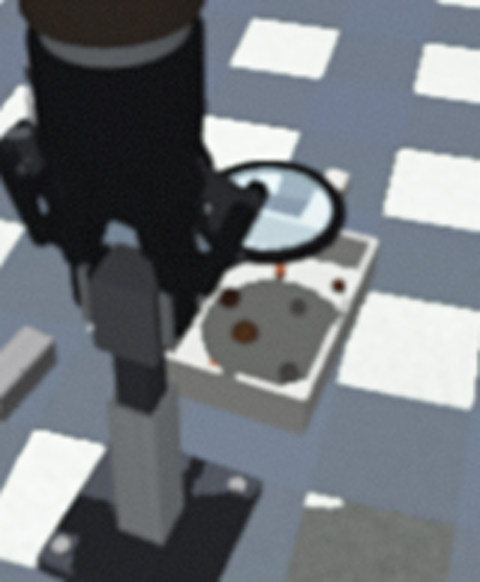

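The head has come down with the gripper (about 26 mm). Releasing so it sinks into the hole, then retreating upward.

```bash
python3 -m inch '[[[0,0,0],[0,0,0],62],[[0,0,0],[0,0,0],62],[[0,0,0],[0,0,0],62],[[0,0,0],[0,0,0],62],[[0,0,0],[0,0,0],62],[[0,0,0],[0,0,0],75],[[0,-10,0],[0,0,0],80],[[0,-30,0],[0,0,0],85],[[0,-60,0],[0,0,0],85],[[0,-95,0],[0,0,0],85],[[0,-130,0],[0,0,0],85],[[0,-160,0],[0,0,0],85],[[0,-180,-10],[0,0,0],85],[[0,-190,-30],[0,0,0],85],[[0,-190,-60],[0,0,0],85],[[0,-190,-95],[0,0,0],85],[[0,-190,-130],[0,0,0],85],[[0,-190,-160],[0,0,0],85],[[0,-190,-180],[0,0,0],85],[[0,-190,-190],[0,0,0],85]]'
python3 - <<'E'
from fit import *
c=bot.camera('side');t=bot.camera('top')
S=cv2.resize(c['frame'][190:384,170:330],None,fx=3,fy=3,interpolation=cv2.INTER_CUBIC); save('s9.png',S[:582])
a=np.radians(-7.1)
L=lambda x,y,z:[.578+x*np.cos(a)-y*np.sin(a),.2759+x*np.sin(a)+y*np.cos(a),z]
for h in(0,.035,.07): print(h,((proj(c,[L(0,0,.24-h),L(0,-.18,.137-h)])-[170,190])*3).round(0).tolist())
T=cv2.resize(t['frame'][160:240,115:280],None,fx=4.8,fy=4.8,interpolation=cv2.INTER_CUBIC); save('t9.png',T)
E
```

```text
time: 14.8
ee_pos: [0.5537, 0.0844, 0.3635]
tcp_rot: [-90.1, 0.0, -7.2]
wrist_force: [1.1, 0.8, 0.4]
opening: 0.0849
0 [[126.0, 220.0], [265.0, 172.0]]
0.035 [[130.0, 275.0], [265.0, 213.0]]
0.07 [[134.0, 326.0], [264.0, 253.0]]
```

View pics/s9.png

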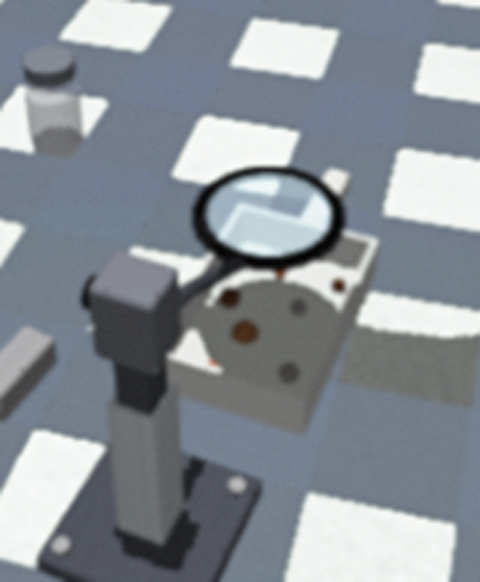

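The head block top is at (137,280) and the lens at (269,216). Against the start that is 55 px and 40 px lower, and 35 mm predicts 55 and 41. The button stands out and the jar is untouched. A last numeric check of the tray from this view, then hand in.

Run:
```python
from fit import *
c=bot.camera('side'); S=lambda x,y:(170+x/3-.3,190+y/3-.3)
p,r=fit([(c,(-.055,-.08,.035),S(378,238)),(c,(-.055,.08,.035),S(306,396)),(c,(0,-.158,.028),S(335,177))],[.553,.1,-7]); print(p.round(4),r.round(1).tolist(),'lens',onz(c,*S(269,216),.102).round(4))
for n,z,i in(('sample_jar',.08,0),('tall_bottle',.1,0)):
    d=bot.search_frame(c,n); print(n,[(x['box'],round(x['confidence'],2)) for x in d[:1]])
print(bot.get_obs()['wrist_force'],bot.get_obs()['time'])
```

```text
[ 0.5525  0.0992 -6.0244] [[-0.6, -0.1], [0.1, 0.9], [0.5, -3.3]] lens [0.5531 0.0984 0.102 ]
sample_jar [([176.3, 210.0, 201.3, 242.6], 0.74)]
tall_bottle [([335.7, 266.0, 359.9, 314.9], 0.86)]
[0.55145305 0.47273652 0.0347613 ] 15.05
```

```bash
python3 -c "
from workcell import bot
print(bot.job_done())"
```

```text
the job is handed in; nothing more can be done
None
```

The job is handed in at about 15 s. I slid the tray by its handle under the raised lens. Then I pinched the magnifier's button, lowered the head about 26 mm and let go, so it could sink into the next hole.

**Last checks:**
- **Tray:** with the head still up, the tray's centre was about 5 mm from below the lens. At the end, a fit from the side camera put it about 1 mm off. One handle point disagreed by about 3 px in that fit. The tray looked flat on the table.
- **Head:** in the side camera it dropped 55 px at the block and 40 px at the lens, where 35 mm predicts 55 and 41. The button stood out again in the picture. The click itself could not be read directly; it is judged from these pictures.
- **Jar and bottle:** their boxes in the side camera were within a few pixels of where they started.
- **Robot:** it stood clear, with a wrist force of about 0.7 N.

**What disagreed:** while gripping the button, the fingers read 35.7 mm apart, against about 38 mm expected. The head still came free and moved with the gripper, with only about its own weight on the wrist. The wrist camera also put the head block about 2.5 mm toward +x from my first fit, and I corrected for that before gripping.

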